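Step the microscope's filter turret to the slit and press the lamp button

TASK

Push the upright tabs of the microscope's filter turret round with a fingertip, gently and without gripping, until the tab next to the slit-shaped aperture stands squarely opposite the pointer on the housing. Then press the lamp button on the supply box fully in and let it come back out. Lift nothing, and leave everything else on the bench where it is.

Things in the scene. Friction and masses are not known exactly. Their poses are not given: they have to be found in the camera images.
- unit: fixed housing: a round cream drum 244 mm across, its top 50 mm above the bench, with a finned lamp house (64 mm high, 100 mm wide) on its +x side, reaching 200 mm from the axis. Origin: on the turret's axis at bench height; z up. The pointer lies towards its -x.
- pointer (a point): inner tip of the pointer, a small dark steel block with a nose, 12 mm wide, 14 mm high, on the housing's top just outside the sweep of the tabs. This point is 98 mm from the axis, 64 mm above the bench. The tabs pass it without touching.
- turret: black wheel 150 mm across, upper face 65 mm above the bench (hub 73). Origin on its axis, z up; its -x runs through the slit. White apertures 44 mm from the axis, every 72 degrees, counter-clockwise from above: slit (40 x 10 mm, along the radius), large round, small round, square, twin holes. Turns both ways without stops or clicks; 1 to 2 N at a tab moves it; it stays where left.
- slit_tab (a point): middle of the top of the slit's tab, 81 mm from the axis. Outside each aperture stands one of five identical upright steel tabs, 10 mm thick, 65 to 97 mm from the axis, tops 92 mm above the bench, flat faces along the radius. A fingertip beside any tab, about 82 mm from the axis and below the tab's top, pushes the wheel round.
- supply: fixed cream lamp supply box, 140 (x) x 120 (y) mm, 59 mm high; origin: centre of its underside. The button is 30 mm towards its -x from the middle of its top.
- lamp_button (a joint): travel of the black round push button, 34 mm across, on the supply: 0 m is out, 0.006 m is fully in; it springs back, and about 5 N press it fully in.
- lamp_button_top (a point): middle of the button's top face; it is pressed straight down.
- pot: clear sample pot with a yellow screw cap, 38 mm across, 62 mm high; loose, to be left alone; origin: centre of its underside
- dish: closed glass dish, 90 mm across, 14 mm high; loose, to be left alone; origin: centre of its underside
- reagent: amber reagent bottle with a blue cap, 72 mm across, 150 mm high; loose, to be left alone; origin: centre of its underside
- tipbox: clear box with a blue lid, 104 x 74 x 62 mm; loose, to be left alone; origin: centre of its underside
- vial: small glass vial with a white cap, 25 mm across, 48 mm high; loose, to be left alone; origin: centre of its underside
- spatula: thin steel lab spatula lying flat along its x, 170 mm long, 4 mm thick; loose, to be left alone; origin: centre of its underside
There are look-alikes about, which are no part of the job. Leave any orange look-alike of the supply alone.

How it is judged:
On the way, in this order (a step that is already met when the one before it is completed fails the run):
1. the slit's tab stands opposite the pointer (x of slit_tab in the frame of unit below -0.05 m and y of slit_tab in the frame of unit between -0.0085 and 0.0085 m), for 0.3 s.
2. the lamp button is pressed fully in (value of joint lamp_button above 0.0045 m), for 0.05 s.
At the end, for the whole second after the job is handed in: The slit's tab is opposite the pointer: within 8.5 mm sideways (about 6 degrees of turn), with the turret at rest, and the lamp button, pressed in by at least 4.5 of its 6 mm after that, is out again (less than 1.5 mm in) (all of step 1 and value of joint lamp_button below 0.0015 m and angular speed of turret below 0.05 rad/s); the robot touches nothing.
It fails at once if the lamp button is pressed while the slit is not at the pointer (value of joint lamp_button above 0.003 m and not (x of slit_tab in the frame of unit below -0.05 m and y of slit_tab in the frame of unit between -0.0085 and 0.0085 m)).
It fails at once if a tab or the turret is gripped or pushed hard (more than 30 N) (contact force between the fingers and turret above 30 N).
It fails at once if the supply or its button is pushed hard (more than 40 N) (contact force between the arm and supply above 40 N).
It fails at once if a bystander is lifted (by 15 mm or more) (height (world z) of any of pot, dish, reagent, tipbox, vial, spatula above 0.015 m).
It fails at once if a bystander is knocked over or shoved (more than 25 mm) (distance of any of pot, dish, reagent, tipbox, vial, spatula from where it was at the start of the episode above 0.025 m or angle between any of pot, dish, reagent, tipbox, vial, spatula's own z axis and vertical above 0.4 rad).
It also fails if it takes over 61 s, if anything falls off the work surface, if the arm or the gripper's body presses on something with over 40 N, if the wrist force passes 120 N, or if a joint passes its speed limit or range.

ROBOT

A 6-joint arm with a two-finger parallel gripper is mounted at the origin on the work surface. World frame = base frame: x ahead of the robot, y to its left, z up, the work surface at z = 0. Lengths are in m, angles in rad, forces in N, time in s.
With the tool pointing down it reaches from about 0.35 to 0.85 m from the base axis. Payload 8.1 kg.
Tool frame: the origin (TCP) lies between the finger pads; the fingertips stand 11 mm ahead of it and the grasp point (between the pads) lies 8 mm behind it (robot.tips_ahead is the distance from the TCP to the fingertips, in m); z points along the fingers, y is the line along which they close (so a half turn about z gives the same grasp; the last joint's range is limited). The gripper opens to 93 mm and grips with 3 to 60 N. Pads are 15 mm wide; open, the fingers measure 128 mm over their backs; the gripper's body (75 mm by 188 mm) begins 65 mm behind the grasp point.
Start: joints at [1.245, 0.13, 1.488, -0, 1.523, -0.085], TCP at [0.143, 0.583, 0.23] pointing down, gripper open.
Joint ranges: [-2.96, 2.96], [-0.89, 2.26], [0.02, 2.5], [-1.34, 4.48], [0, 2.73], [-2.66, 2.66]. Speed limits (rad/s): [2.39, 2.39, 2.79, 3.14, 3.14, 3.14].

INTERFACE

Orientations are given as a rotation vector (axis times angle).
In Python, from plant import robot gives the robot as it stands. The module is installed in compiled form; this text tells all that it offers.
- The arm moves only by the tool move_arm, never from a script. Its argument "deltas" is one flat list of numbers, 7 for each row, row after row: the shift along the tool's x, y, z in m, then the turn, a rotation vector about the tool's x, y, z in rad, then the opening, from 0 (shut) to 1 (fully open). A call has 1 to 12 rows; each row is the pose to reach, as a shift and turn from the pose commanded when the call began, along the tool's axes at that moment; what a row does not reach only later rows make up. A row lasts 1/8 s, in which the tool goes at most 62.5 mm and 10.7 degrees, less where a joint would pass 70% of its speed; a pose out of reach is approached as far as the arm can. A call with a gripper value outside its range is refused whole. The fingers move at their own pace and stop on an object; "squeeze" is the grip in N (left out, the last holds). Time passes only in rows, so rows that repeat a pose let the fingers close. It gives the time, the measured TCP pose, the force, the opening and the grip force at its end, in the units of the state.
- robot.read_state(): the state, without advancing time (a new reading comes with each control period).
- robot.read_camera(name): name is "scene" or "top" or "wrist"; returns (picture, depth): 480x640x3 uint8, red, green, blue; 480x640 float32, m along the optical axis (not along the pixel's ray), 0 where there is no reading.
- robot.camera_model(name): a dict with "K" (3x3 intrinsics, pixels), "k1" (the pictures are not rectified: a ray, as slopes to the right and down, at radius r is drawn at 1 + k1 r^2 times it, then the intrinsics apply), "R" (3x3) and "t" (3): a world point X has camera coordinates R X + t; the wrist camera has in their place "tool_from_camera" (4x4, takes a point from camera to tool coordinates, whose origin is the TCP and whose axes are the flange's). Camera axes: x right, y down, z forward; pixel columns grow to the right and rows downward; lengths in m; the calibration is good to about 2 mm. A picture is of the moment at which its call begins: read the wrist's pose just before it. camera_model takes no time and is no camera call.
- robot.close_job(): hands the job in; it is judged then, once.
Trained networks look in the newest picture that a camera, given by its name, has taken for a name from the list of things; names that differ only in an ending like _2 or _b are one class to them, and where a whole thing is asked for, a point or a joint stands for the part that bears it (a point fixed in the world has none). Each returns a list of dicts, best first, with "confidence" (0 to 1); they miss things now and then, are a little off and sometimes report something else, mostly with a low value. They report only what shows in the picture. A call takes as long as a camera call. They do not tell look-alikes from the thing itself.
- robot.recognise(camera, label): "uv" ([column, row] in pixels, amid what is visible of it).
The state is a dict: "t": time; "q": joint angles; "dq": joint speeds; "joint_torque": joint torques, N m; "tool_pos": TCP position; "orientation": TCP orientation; "force": force on the tool from outside, world axes, zero at the start; "wrist_torque": the same for the moment, N m; "opening": finger opening in m; "gripper_force": force on a finger pad.
Only numpy, scipy, OpenCV 4.12 (cv2) and the standard library are available. Lean on these libraries where they do the work, as an engineer would, in place of code of your own. Each camera call takes 0.05 s, during which the arm holds its last target. There are 200 camera calls.

## Working session

There is one attempt and no reset: what is moved stays moved. The work goes in short steps, Python scripts to look and compute and a tool call to move; the robot and the scene stay as the last step left them, time stands still between calls to the robot, and variables do not carry over. Pictures are saved under pics/ and viewed, at most 10 in all, crops included, and the job is handed in when it is done.

Besides the shell and the picture viewer there is one more tool, called after "Request:" by a JSON object that holds its "op" and its "data", one argument or row to a line. move_arm: Moves the arm, as the interface text tells. Its arguments: {"type":"object","properties":{"deltas":{"type":"array","items":{"type":"number"}},"squeeze":{"type":"number"}},"required":["deltas"]}

```bash
mkdir -p pics; cat > h.py <<'E'
import numpy as np, cv2
from plant import robot
from scipy.spatial.transform import Rotation as Ro
def w(name,uv,depth=None,z=None,m=None,T=None):
    "pixel -> world, by depth or on plane z"
    m=m or robot.camera_model(name)
    p=(np.linalg.inv(m["K"])@[uv[0],uv[1],1])[:2]; r=p.copy()
    for _ in range(20): r=p/(1+m["k1"]*(r@r))
    d=np.array([r[0],r[1],1])
    if "R" in m: R=np.array(m["R"]).T; c=-R@np.array(m["t"])
    else:
        s=T; A=np.eye(4); A[:3,:3]=Ro.from_rotvec(s["orientation"]).as_matrix(); A[:3,3]=s["tool_pos"]
        A=A@np.array(m["tool_from_camera"]); R=A[:3,:3]; c=A[:3,3]
    d=R@d
    k=depth if z is None else (z-c[2])/d[2]
    return c+k*d
E
python3 - <<'E'
from h import *
np.set_printoptions(precision=3,suppress=True)
for n in ("top","scene"):
    im,d=robot.read_camera(n); cv2.imwrite(f"pics/{n}0.png",im[:,:,::-1]); np.save(n+"d.npy",d)
    for l in ("unit","turret","slit_tab","pointer","supply","lamp_button","lamp_button_top","pot","dish","reagent","tipbox","vial","spatula"):
        try:
          for x in robot.recognise(n,l)[:3]:
            u=x["uv"]; dd=d[int(u[1]),int(u[0])]
            print(n,l,round(x["confidence"],2),np.round(u),w(n,u,dd) if dd else None)
        except Exception as e: print(l,e)
s=robot.read_state();print(s["t"],s["tool_pos"],s["orientation"],s["force"])
E
```

```text
top unit 0.95 [300. 211.] [0.563 0.039 0.068]
top unit 0.52 [383. 285.] [ 0.377 -0.179  0.062]
top turret 0.89 [296. 215.] [0.553 0.05  0.072]
top turret 0.68 [418. 166.] [ 0.702 -0.279  0.017]
top slit_tab 0.89 [291. 217.] [0.546 0.063 0.074]
top pointer 0.92 [299. 210.] [0.568 0.043 0.064]
top supply 0.89 [440. 256.] [ 0.455 -0.329  0.061]
top supply 0.66 [454. 332.] [ 0.261 -0.364  0.064]
top lamp_button 0.71 [456. 350.] [ 0.218 -0.364  0.087]
top lamp_button 0.61 [452. 262.] [ 0.44  -0.352  0.085]
top lamp_button_top 0.72 [461. 347.] [ 0.226 -0.377  0.085]
top pot 0.44 [380. 284.] [ 0.378 -0.172  0.06 ]
top pot 0.21 [416. 165.] [ 0.704 -0.274  0.017]
top dish 0.91 [417. 170.] [ 0.693 -0.277  0.01 ]
top dish 0.38 [450. 262.] [ 0.44  -0.347  0.08 ]
top reagent 0.58 [150. 196.] [0.586 0.418 0.118]
top tipbox 0.85 [180. 265.] [0.415 0.35  0.058]
top vial 0.62 [230. 290.] [0.354 0.221 0.044]
top spatula 0.78 [474. 175.] [ 0.683 -0.436  0.003]
scene unit 0.82 [350. 275.] [0.604 0.012 0.064]
scene turret 0.85 [345. 254.] [0.566 0.058 0.071]
scene slit_tab 0.73 [344. 253.] [0.561 0.058 0.071]
scene pointer 0.79 [350. 270.] [0.598 0.023 0.069]
scene supply 0.93 [214. 369.] [ 0.482 -0.35   0.058]
scene supply 0.79 [137. 334.] [ 0.287 -0.37   0.059]
scene lamp_button 0.76 [119. 318.] [ 0.238 -0.369  0.079]
scene lamp_button 0.53 [200. 356.] [ 0.448 -0.349  0.079]
scene lamp_button_top 0.57 [199. 356.] [ 0.448 -0.351  0.084]
scene lamp_button_top 0.48 [117. 319.] [ 0.235 -0.373  0.078]
scene pot 0.72 [230. 299.] [ 0.398 -0.187  0.053]
scene dish 0.66 [322. 404.] [ 0.704 -0.278  0.017]
scene reagent 0.86 [423. 174.] [0.612 0.404 0.088]
scene tipbox 0.59 [352. 173.] [0.432 0.33  0.061]
scene vial 0.73 [424. 173.] [0.612 0.407 0.089]
scene vial 0.47 [312. 194.] [0.37  0.22  0.038]
1.4 [0.143 0.583 0.23 ] [-0.377 -3.119  0.   ] [-0.438 -0.401  0.889]
```

```bash
python3 - <<'E'
import cv2
im=cv2.imread("pics/top0.png"); cv2.imwrite("pics/c1.png",cv2.resize(im[120:390,140:500],(800,600),interpolation=cv2.INTER_CUBIC))
E
```

```text
(no output)
```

View pics/c1.png

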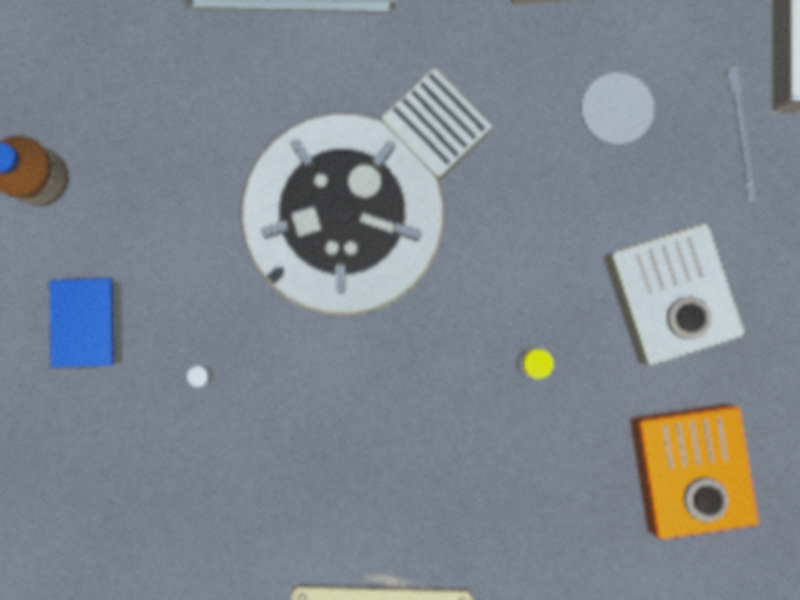

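View pics/scene0.png

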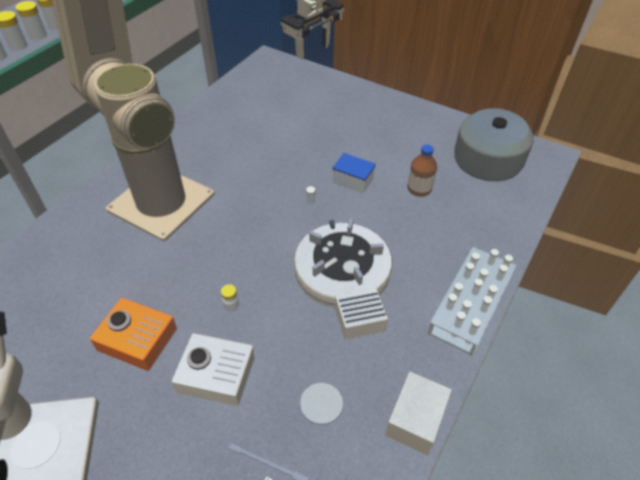

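The top crop shows the drum at crop (343,213), the pointer at (275,274), and the slit with its tab at (406,231). The slit tab must go about 122° clockwise to reach the pointer. There are two possible supplies: cream at top-image pixel (440,256) and orange at (454,332). The cream one fits the description; its black button is at crop (690,317). The orange one is the look-alike.

```bash
python3 - <<'E'
from h import *
np.set_printoptions(precision=4,suppress=True)
f=lambda a,b,z: w("top",(140+a*.45,120+b*.45),z=z)
im=cv2.imread("pics/top0.png"); g=im[120:390,140:500]
# drum outline: bright & low-saturation + dark wheel => ellipse fit of cream contour
hsv=cv2.cvtColor(im,cv2.COLOR_BGR2HSV); m=((hsv[...,2]>185)&(hsv[...,1]<60)).astype(np.uint8)
c=[f(343,113,.05),f(343,313,.05),f(243,213,.05),f(443,213,.05)]
C=np.mean(c,0); print("drum",c,C)
print("wheel",np.mean([f(343,148,.065),f(343,273,.065),f(279,212,.065),f(405,212,.065)],0))
T=[]
for n,a,b,z in (("ptr",278,272,.064),("slit",408,232,.092),("t",385,151,.092),("t",301,150,.092),("t",273,230,.092),("t",340,280,.092)):
    p=f(a,b,z); v=p-C; print(n,p,np.hypot(*v[:2]),np.degrees(np.arctan2(v[1],v[0]))%360)
b=f(690,317,.08); print("button",b, "d",np.load("topd.npy")[262,450], w("top",(450.5,262.7),np.load("topd.npy")[262,450]))
print(f(677,293,.059))
E
```

```text
drum [array([0.673 , 0.0583, 0.05  ]), array([0.4337, 0.0523, 0.05  ]), array([0.5498, 0.1743, 0.05  ]), array([ 0.5554, -0.0636,  0.05  ])] [0.553  0.0553 0.05  ]
wheel [0.553  0.0555 0.065 ]
ptr [0.4796 0.1293 0.064 ] 0.10423565709264827 134.76953856148
slit [ 0.5274 -0.0212  0.092 ] 0.08069817968048738 251.49207221602973
t [0.6207 0.0074 0.092 ] 0.0829768588980684 324.69277609566217
t [0.6196 0.1044 0.092 ] 0.08276328784539817 36.37685637165681
t [0.526 0.134 0.092] 0.08317205145799304 108.90700978320363
t [0.4703 0.0555 0.092 ] 0.08269517544762522 179.87284038994466
button [ 0.4378 -0.3493  0.08  ] d 1.2490745 [ 0.4377 -0.3499  0.0781]
[ 0.4663 -0.34    0.059 ]
```

Request:
{"op": "move_arm", "data": {
  "deltas": [-0.05, -0.045, -0.03, 0, 0, -0.03, 0, -0.1, -0.09, -0.05, 0, 0, -0.06, 0, -0.15, -0.135, -0.08, 0, 0, -0.09, 0, -0.2, -0.18, -0.08, 0, 0, -0.12, 0, -0.25, -0.225, -0.08, 0, 0, -0.15, 0, -0.3, -0.27, -0.08, 0, 0, -0.18, 0, -0.35, -0.315, -0.08, 0, 0, -0.21, 0, -0.4, -0.36, -0.08, 0, 0, -0.24, 0, -0.45, -0.405, -0.08, 0, 0, -0.276, 0, -0.5, -0.45, -0.08, 0, 0, -0.276, 0, -0.546, -0.494, -0.08, 0, 0, -0.276, 0, -0.546, -0.494, -0.08, 0, 0, -0.276, 0]
}}

```text
t: 2.9
tool_pos: [0.5564, -0.0292, 0.3099]
orientation: [-0.055, 3.14, 0.0]
force: [0.8, 0.5, 1.0]
opening: 0.001
gripper_force: 0.0
```

```bash
python3 - <<'E'
from h import *
np.set_printoptions(precision=4,suppress=True)
s=robot.read_state(); im,d=robot.read_camera("wrist"); cv2.imwrite("pics/w1.png",im[:,:,::-1]); np.save("w1d.npy",d)
import pickle; pickle.dump(s,open("w1s.pkl","wb"))
print(s["t"],s["tool_pos"],s["orientation"],s["opening"],s["q"]); print(robot.camera_model("wrist")["tool_from_camera"])
E
```

```text
2.9 [ 0.5564 -0.0292  0.3099] [-0.0549  3.1404  0.0001] 0.0009522488173810233 [-0.1446 -0.0058  1.4853  0.0002  1.6614 -1.7504]
[[-0.0005 -0.9577 -0.2879  0.0804]
 [ 1.     -0.0005  0.0001 -0.0006]
 [-0.0003 -0.2879  0.9577 -0.1551]
 [ 0.      0.      0.      1.    ]]
```

View pics/w1.png

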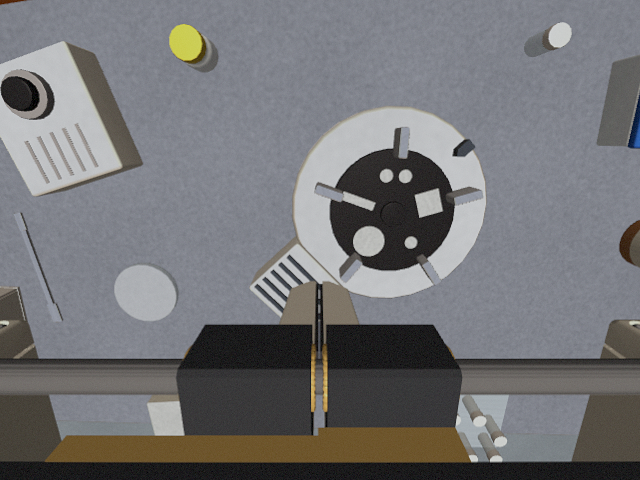

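The wrist view shows the slit tab at (328,190), the pointer nose at (456,153), the hub at (392,212) and the cream supply's button at (20,93).

```bash
python3 - <<'E'
from h import *
import pickle
np.set_printoptions(precision=4,suppress=True)
s=pickle.load(open("w1s.pkl","rb")); d=np.load("w1d.npy"); f=lambda u,v,z: w("wrist",(u,v),z=z,T=s)
im=cv2.imread("pics/w1.png")
m=((im.max(2)<75)).astype(np.uint8); m[320:]=0
n,l,st,ce=cv2.connectedComponentsWithStats(m)
for i in range(1,n):
    if st[i,4]>60: print(st[i],ce[i])
wh=[f(392,149,.065),f(392,270,.065),f(330,209,.065),f(454,209,.065)]
print("wheel",np.mean(wh,0)); dr=np.mean([f(392,107,.05),f(392,297,.05),f(294,203,.05),f(486,203,.05)],0); print("drum",dr)
C=np.mean(wh,0)
for n,a,b,z in (("ptrtip",455,153,.064),("ptrmid",464,146,.064),("slit",327,188,.092),("top",403,130,.092),("r",468,191,.092)):
    p=f(a,b,z); v=p-C; print(n,p,np.hypot(*v[:2]),np.degrees(np.arctan2(v[1],v[0]))%360)
print("button",f(20,93,.083),w("wrist",(20,93),d[93,20],T=s), "turrettop",w("wrist",(375,225),d[225,375],T=s))
cv2.imwrite("pics/c2.png",cv2.resize(im[95:305,280:500],(629,600),interpolation=cv2.INTER_CUBIC))
E
```

```text
[ 30  72  24  47 276] [46.1123 97.413 ]
[   1   76   38   35 1042] [19.5806 93.4021]
[628  95  12  53 204] [634.3725 124.2941]
[ 330  128  125  142 9431] [392.4572 207.2002]
[453 140  19  16  79] [459.2785 147.0886]
[620 221  20  44 390] [627.7487 241.5872]
[ 26 230  28  73 107] [ 39.1495 264.6822]
[315 282   8  38 222] [318.8153 302.2162]
[256 284  28  26  69] [269.2029 296.7536]
[  0 292  23  28 294] [ 10.2891 307.9388]
wheel [0.5544 0.0576 0.065 ]
drum [0.5518 0.0593 0.05  ]
ptrtip [0.4853 0.1232 0.064 ] 0.09524615502196318 136.5022320485567
ptrmid [0.4773 0.1323 0.064 ] 0.10729252732820811 135.93641493795343
slit [ 0.5263 -0.0218  0.092 ] 0.08425944068603057 250.52790832386628
top [0.4635 0.0547 0.092 ] 0.09097233876902641 181.82540620585024
r [0.5242 0.1326 0.092 ] 0.08076505879229037 111.92288177329065
button [ 0.4403 -0.3435  0.083 ] [ 0.44   -0.3462  0.0796] turrettop [0.5725 0.0388 0.065 ]
```

View pics/c2.png

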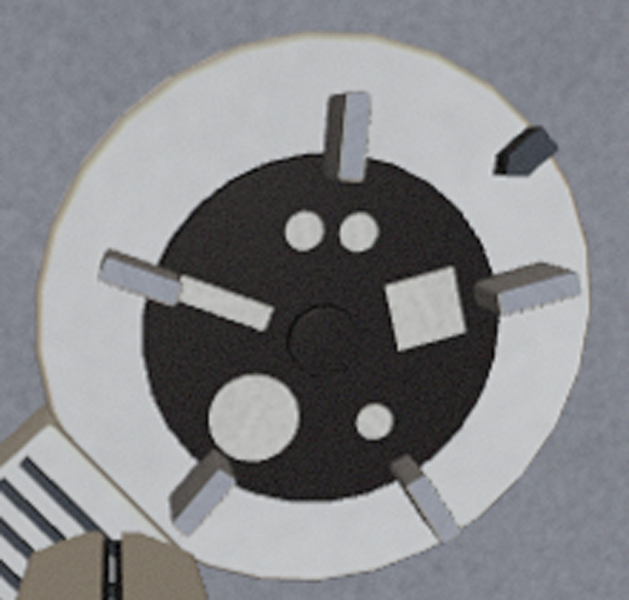

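Request:
{"op": "move_arm", "data": {
  "deltas": [0, 0.004, 0.055, 0, 0, 0, 0, 0, 0.004, 0.11, 0, 0, 0, 0, 0, 0.004, 0.16, 0, 0, 0, 0, 0, 0.004, 0.2, 0, 0, 0, 0, 0, 0.004, 0.221, 0, 0, 0, 0, 0, 0.004, 0.221, 0, 0, 0, 0]
}}

```text
t: 3.7
tool_pos: [0.5536, -0.023, 0.0865]
orientation: [0.055, -3.137, -0.001]
force: [-0.9, 0.3, -0.2]
opening: 0.0007
gripper_force: 0.0
```

Request:
{"op": "move_arm", "data": {
  "deltas": [0.0057, 0.0002, 0, 0, 0, 0.0698, 0, 0.0114, 0.0008, 0, 0, 0, 0.1396, 0, 0.017, 0.0018, 0, 0, 0, 0.2094, 0, 0.0226, 0.0032, 0, 0, 0, 0.2793, 0, 0.028, 0.0049, 0, 0, 0, 0.3491, 0, 0.0334, 0.0071, 0, 0, 0, 0.4189, 0, 0.0385, 0.0096, 0, 0, 0, 0.4887, 0, 0.0435, 0.0125, 0, 0, 0, 0.5585, 0, 0.0482, 0.0157, 0, 0, 0, 0.6283, 0, 0.0527, 0.0192, 0, 0, 0, 0.6981, 0, 0.057, 0.023, 0, 0, 0, 0.7679, 0, 0.0609, 0.0271, 0, 0, 0, 0.8378, 0]
}}

```text
t: 5.2
tool_pos: [0.4953, 0.0016, 0.0911]
orientation: [1.229, 2.887, 0.002]
force: [1.7, -0.2, -0.3]
opening: 0.0005
gripper_force: 0.7
```

Request:
{"op": "move_arm", "data": {
  "deltas": [0.0057, 0.0002, 0, 0, 0, 0.0698, 0, 0.0114, 0.0008, 0, 0, 0, 0.1396, 0, 0.017, 0.0018, 0, 0, 0, 0.2094, 0, 0.0226, 0.0032, 0, 0, 0, 0.2793, 0, 0.028, 0.0049, 0, 0, 0, 0.3491, 0, 0.0334, 0.0071, 0, 0, 0, 0.4189, 0, 0.0385, 0.0096, 0, 0, 0, 0.4887, 0, 0.0435, 0.0125, 0, 0, 0, 0.5585, 0, 0.0482, 0.0157, 0, 0, 0, 0.6283, 0, 0.0527, 0.0192, 0, 0, 0, 0.6981, 0, 0.057, 0.023, 0, 0, 0, 0.7679, 0, 0.0609, 0.0271, 0, 0, 0, 0.8378, 0]
}}

```text
t: 6.7
tool_pos: [0.4723, 0.0643, 0.0909]
orientation: [2.298, 2.138, 0.004]
force: [1.2, -1.9, 0.3]
opening: 0.0002
gripper_force: 0.7
```

```bash
python3 - <<'E'
from h import *
import pickle
s=robot.read_state(); im,d=robot.read_camera("wrist"); cv2.imwrite("pics/w2.png",im[:,:,::-1]); np.save("w2d.npy",d)
pickle.dump(s,open("w2s.pkl","wb"))
v=s["tool_pos"]-np.array([.554,.057,0]); print(s["t"],s["tool_pos"],np.hypot(*v[:2]),np.degrees(np.arctan2(v[1],v[0]))%360)
E
```

```text
6.7 [0.47230566 0.0642674  0.0909357 ] 0.08201695224960735 174.91644180598212
```

View pics/w2.png

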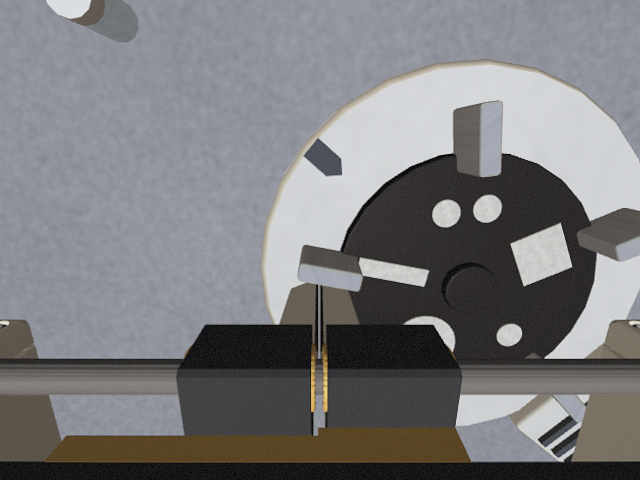

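The slit tab's top is at (330,276), resting ahead of the fingertip. The pointer's nose is at (341,170) and the hub at (470,287).

```bash
python3 - <<'E'
from h import *
import pickle
np.set_printoptions(precision=4,suppress=True)
s=pickle.load(open("w2s.pkl","rb")); f=lambda u,v,z: w("wrist",(u,v),z=z,T=s)
H=f(470,287,.073); print("hub",H)
for n,a,b,z in (("tab",330,276,.092),("tabin",361,281,.092),("tabout",299.5,272,.092),("slitin",428,278,.065),("slitout",361,267,.065),("ptr",341,172,.064),("ptrmid",322,157,.064)):
    p=f(a,b,z)
    for C in (H,np.array([.554,.057,0])):
        v=p-C; print(n,p,np.hypot(*v[:2]),np.degrees(np.arctan2(v[1],v[0]))%360)
E
```

```text
hub [0.5561 0.06   0.073 ]
tab [0.479  0.0802 0.092 ] 0.07961924067006802 165.3466706188406
tab [0.479  0.0802 0.092 ] 0.07847177995671686 162.81555530682925
tabin [0.494  0.0764 0.092 ] 0.06419644637663455 165.2034348152678
tabin [0.494  0.0764 0.092 ] 0.06307653199859366 162.0512082496462
tabout [0.4644 0.0834 0.092 ] 0.09457012767084118 165.72737192453422
tabout [0.4644 0.0834 0.092 ] 0.09338712667128828 163.60575790656267
slitin [0.5353 0.0636 0.065 ] 0.021086442462049482 170.28720637387934
slitin [0.5353 0.0636 0.065 ] 0.01985272080960591 160.5807582066396
slitout [0.4972 0.0732 0.065 ] 0.06035038777556702 167.4324788517365
slitout [0.4972 0.0732 0.065 ] 0.05910000747065759 164.11637329625106
ptr [0.4887 0.1269 0.064 ] 0.09486724642577352 135.20842205810368
ptr [0.4887 0.1269 0.064 ] 0.09561689443885518 133.043781731175
ptrmid [0.4793 0.1352 0.064 ] 0.10745264801484808 135.5841593245963
ptrmid [0.4793 0.1352 0.064 ] 0.10817082095168447 133.6685120471475
```

Request:
{"op": "move_arm", "data": {
  "deltas": [0.0057, 0.0002, 0, 0, 0, 0.0698, 0, 0.0114, 0.0008, 0, 0, 0, 0.1396, 0, 0.017, 0.0018, 0, 0, 0, 0.2094, 0, 0.0226, 0.0032, 0, 0, 0, 0.2793, 0, 0.0254, 0.004, 0, 0, 0, 0.3142, 0, 0.028, 0.0049, 0, 0, 0, 0.3491, 0, 0.0307, 0.006, 0, 0, 0, 0.384, 0, 0.0334, 0.0071, 0, 0, 0, 0.4189, 0, 0.0359, 0.0083, 0, 0, 0, 0.4538, 0, 0.0385, 0.0096, 0, 0, 0, 0.4887, 0, 0.0385, 0.0096, 0, 0, 0, 0.4887, 0, 0.0385, 0.0096, 0, 0, 0, 0.4887, 0]
}}

```text
t: 8.25
tool_pos: [0.4835, 0.1021, 0.0894]
orientation: [2.746, 1.525, 0.002]
force: [-0.4, 0.1, -0.5]
opening: 0.0004
gripper_force: 0.0
```

```bash
python3 - <<'E'
from h import *
import pickle
s=robot.read_state(); im,d=robot.read_camera("wrist"); cv2.imwrite("pics/w3.png",im[:,:,::-1])
pickle.dump(s,open("w3s.pkl","wb"))
v=s["tool_pos"]-np.array([.554,.057,0]); print(s["t"],s["tool_pos"],np.hypot(*v[:2]),np.degrees(np.arctan2(v[1],v[0]))%360,s["force"])
E
```

```text
8.25 [0.48345466 0.1020836  0.08940163] 0.08372081604376168 147.41846578550684 [-0.410824    0.06942535 -0.49124911]
```

View pics/w3.png

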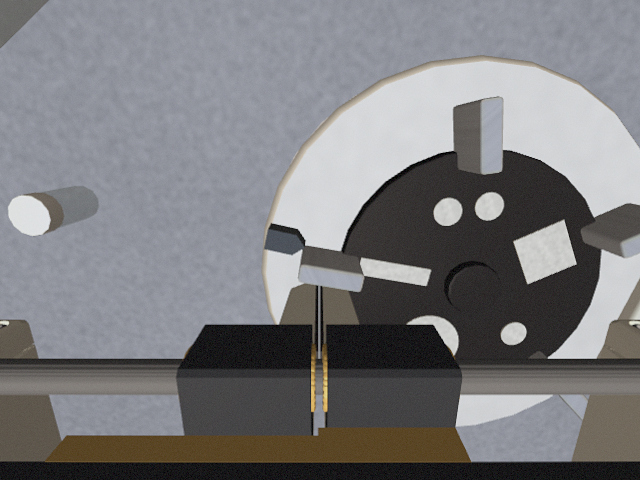

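The slit tab's top is now at (331,276) and the pointer's nose just outside it at about (303,241).

```bash
python3 - <<'E'
from h import *
import pickle
s=pickle.load(open("w3s.pkl","rb")); f=lambda u,v,z: w("wrist",(u,v),z=z,T=s)
H=f(473,287,.073); print("hub",H)
for n,a,b,z in (("tab",331,276,.092),("tabin",362,281,.092),("tabout",300.5,272,.092),("slitin",430,278,.065),("slitout",362,267,.065),("ptr",303,241,.064),("ptrmid",287,239,.064)):
    p=f(a,b,z)
    for C in (H,np.array([.5550,.0585,0])):
        v=p-C; print(n,p,np.hypot(*v[:2]),np.degrees(np.arctan2(v[1],v[0]))%360)
E
```

```text
hub [0.55692141 0.05953416 0.073     ]
tab [0.4977972  0.11329799 0.092     ] 0.07991383171508025 137.71858875180865
tab [0.4977972  0.11329799 0.092     ] 0.0792147652804535 136.2300294530174
tabin [0.50918151 0.10312608 0.092     ] 0.06464791850500337 137.60039180233233
tabin [0.50918151 0.10312608 0.092     ] 0.06395952579724769 135.75534151336427
tabout [0.48644117 0.12281675 0.092     ] 0.09472143464919257 138.08005579020818
tabout [0.48644117 0.12281675 0.092     ] 0.09400509248548744 136.828556901504
slitin [0.53992283 0.0724532  0.065     ] 0.021350721326396156 142.76490918410985
slitin [0.53992283 0.0724532  0.065     ] 0.020542951641266433 137.21722926827672
slitout [0.51043458 0.09871537 0.065     ] 0.06079632018947301 139.87428426787088
slitout [0.51043458 0.09871537 0.065     ] 0.06002793291442145 137.9372345904368
ptr [0.49030828 0.12890595 0.064     ] 0.09617564111785593 133.83782607307333
ptr [0.49030828 0.12890595 0.064     ] 0.09561389070912946 132.57800417511606
ptrmid [0.4834363  0.13454819 0.064     ] 0.1050103198465227 134.4101113736514
ptrmid [0.4834363  0.13454819 0.064     ] 0.10442553145199829 133.25987423817728
```

Request:
{"op": "move_arm", "data": {
  "deltas": [0.0017, 0, 0, 0, 0, 0.02, 0, 0.0034, 0.0001, 0, 0, 0, 0.04, 0, 0.005, 0.0002, 0, 0, 0, 0.061, 0, 0.005, 0.0002, 0, 0, 0, 0.061, 0, 0.005, 0.0002, 0, 0, 0, 0.061, 0]
}}

```text
t: 8.93
tool_pos: [0.4858, 0.1063, 0.0886]
orientation: [-2.792, -1.439, -0.0]
force: [0.1, -0.1, 0.9]
opening: 0.0002
gripper_force: 0.2
```

Request:
{"op": "move_arm", "data": {
  "deltas": [-0.008, 0, 0, 0, 0, 0, 0, -0.016, 0, 0, 0, 0, 0, 0, -0.02, 0, -0.04, 0, 0, 0, 0, -0.02, 0, -0.09, 0, 0, 0, 0, -0.02, 0, -0.15, 0, 0, 0, 0, -0.02, 0, -0.2, 0, 0, 0, 0, -0.02, 0, -0.2, 0, 0, 0, 0]
}}

```text
t: 9.8
tool_pos: [0.4762, 0.0897, 0.294]
orientation: [2.79, 1.437, 0.013]
force: [0.1, -0.1, 0.3]
opening: 0.0002
gripper_force: 0.0
```

```bash
python3 - <<'E'
from h import *
import pickle
s=robot.read_state(); im,d=robot.read_camera("wrist"); cv2.imwrite("pics/w4.png",im[:,:,::-1])
pickle.dump(s,open("w4s.pkl","wb")); print(s["t"],s["tool_pos"],s["q"])
cv2.imwrite("pics/c4.png",cv2.resize(im[100:310,280:500,::-1],(629,600),interpolation=cv2.INTER_CUBIC))
E
```

```text
9.8 [0.47622219 0.0897101  0.29402123] [ 8.03377545e-02 -2.12867462e-01  1.70587026e+00  8.96551021e-06
  1.63944985e+00  6.99868849e-01]
```

View pics/c4.png

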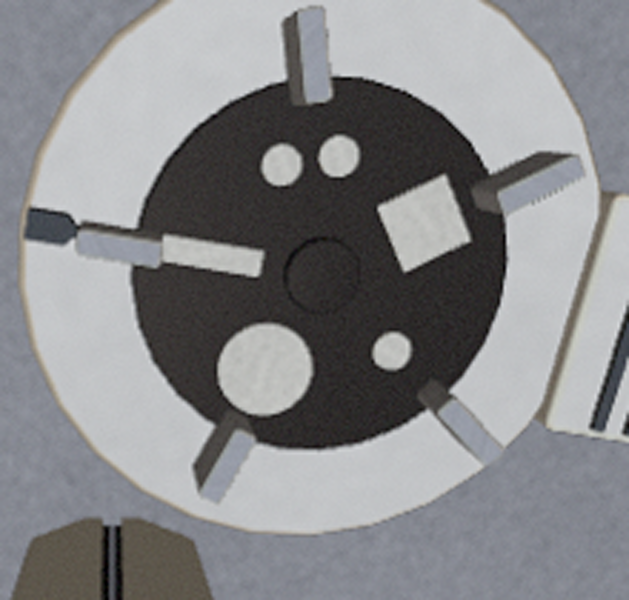

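The tab's top is at crop (119,247) and the pointer at crop (52,227), its nose at (76,230). They look nearly in line, so I'll check the angle.

```bash
python3 - <<'E'
from h import *
import pickle
np.set_printoptions(precision=4,suppress=True)
s=pickle.load(open("w4s.pkl","rb")); f=lambda u,v,z: w("wrist",(280+u*.3498,100+v*.35),z=z,T=s)
H=f(323,275,.073); W=np.mean([f(132,262,.065),f(508,262,.065),f(320,76,.065),f(320,449,.065)],0); print("hub",H,W)
for n,a,b,z in (("tab",119,247,.092),("tabin",161,253,.092),("tabout",77.5,240,.092),("ptr",76,230,.064),("ptrmid",52,227,.064)):
    p=f(a,b,z)
    for C in (H,W):
        v=p-C; print(n,p,np.hypot(*v[:2]),np.degrees(np.arctan2(v[1],v[0]))%360)
print("tool axis y deg",2*np.degrees(np.arctan2(s["orientation"][1],s["orientation"][0]))-90)
E
```

```text
hub [0.5569 0.0579 0.073 ] [0.5584 0.0591 0.065 ]
tab [0.4999 0.115  0.092 ] 0.08063013068783734 135.00312970823092
tab [0.4999 0.115  0.092 ] 0.08082579432991732 136.33226260097595
tabin [0.5111 0.1042 0.092 ] 0.06510093201289095 134.6834104095185
tabin [0.5111 0.1042 0.092 ] 0.06529133433344307 136.32968260179172
tabout [0.4891 0.1258 0.092 ] 0.09597486461395362 134.98743186722413
tabout [0.4891 0.1258 0.092 ] 0.09616654571433393 136.10453676442526
ptr [0.4883 0.1271 0.064 ] 0.09738002166145528 134.78594204120455
ptr [0.4883 0.1271 0.064 ] 0.0975648579633294 135.8873858265609
ptrmid [0.4814 0.1335 0.064 ] 0.10682511735777558 135.01425814080855
ptrmid [0.4814 0.1335 0.064 ] 0.10701582153153488 136.01805499185747
tool axis y deg -35.49647939770527
```

Request:
{"op": "move_arm", "data": {
  "deltas": [-0.045, 0.027, 0, 0, 0, 0, 0, -0.09, 0.054, 0, 0, 0, 0, 0, -0.135, 0.081, 0, 0, 0, 0, 0, -0.18, 0.107, 0, 0, 0, 0, 0, -0.225, 0.134, 0, 0, 0, 0, 0, -0.27, 0.161, 0.02, 0, 0, 0, 0, -0.315, 0.188, 0.06, 0, 0, 0, 0, -0.36, 0.215, 0.09, 0, 0, 0, 0, -0.377, 0.224, 0.114, 0, 0, 0, 0, -0.377, 0.224, 0.114, 0, 0, 0, 0, -0.377, 0.224, 0.114, 0, 0, 0, 0]
}}

```text
t: 11.22
tool_pos: [0.4374, -0.3463, 0.1743]
orientation: [-2.792, -1.438, 0.0]
force: [0.7, -0.3, 0.4]
opening: 0.0005
gripper_force: 0.0
```

```bash
python3 - <<'E'
from h import *
import pickle
np.set_printoptions(precision=4,suppress=True)
s=robot.read_state(); im,d=robot.read_camera("wrist"); cv2.imwrite("pics/w5.png",im[:,:,::-1])
pickle.dump(s,open("w5s.pkl","wb")); np.save("w5d.npy",d); print(s["t"],s["tool_pos"],s["orientation"])
for x in robot.recognise("wrist","lamp_button_top"):
    u=x["uv"]; dd=d[int(u[1]),int(u[0])]; print(u,x["confidence"],w("wrist",u,dd,T=s))
E
```

```text
11.225 [ 0.4374 -0.3463  0.1743] [-2.7916 -1.4381  0.0002]
[327.4, 247.1] 0.92 [ 0.4438 -0.3489  0.0817]
[149.2, 400.9] 0.88 [ 0.2325 -0.3745  0.0811]
```

View pics/w5.png

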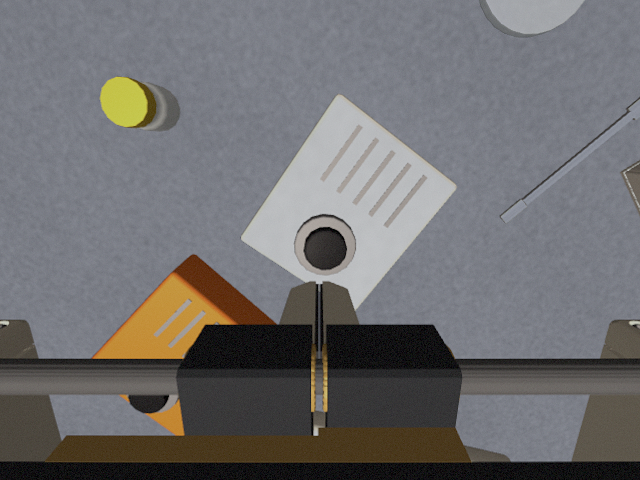

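The cream supply's button is at (326,247), just ahead of the fingertips. The orange look-alike is lower left at (150,400).

Request:
{"op": "move_arm", "data": {
  "deltas": [0, 0.004, 0.04, 0, 0, 0, 0, 0, 0.004, 0.07, 0, 0, 0, 0, 0, 0.004, 0.08, 0, 0, 0, 0, 0, 0.004, 0.083, 0, 0, 0, 0, 0, 0.004, 0.085, 0, 0, 0, 0, 0, 0.004, 0.086, 0, 0, 0, 0, 0, 0.004, 0.086, 0, 0, 0, 0]
}}

```text
t: 12.2
tool_pos: [0.4419, -0.3499, 0.0898]
orientation: [2.791, 1.438, 0.002]
force: [1.6, 0.9, 2.8]
opening: 0.0003
gripper_force: 1.4
```

Request:
{"op": "move_arm", "data": {
  "deltas": [0, 0, 0.001, 0, 0, 0, 0, 0, 0, 0.002, 0, 0, 0, 0, 0, 0, 0.003, 0, 0, 0, 0, 0, 0, 0.003, 0, 0, 0, 0]
}}

```text
t: 12.7
tool_pos: [0.4416, -0.3499, 0.0863]
orientation: [2.791, 1.438, 0.001]
force: [4.6, 0.2, 5.4]
opening: 0.0007
gripper_force: 2.8
```

Request:
{"op": "move_arm", "data": {
  "deltas": [0, 0, 0.001, 0, 0, 0, 0, 0, 0, 0.002, 0, 0, 0, 0, 0, 0, 0.002, 0, 0, 0, 0]
}}

```text
t: 13.08
tool_pos: [0.4417, -0.35, 0.086]
orientation: [2.791, 1.438, 0.001]
force: [-2.7, 4.3, 19.7]
opening: 0.0006
gripper_force: 9.8
```

The force jumped to 19.7 N with the fingertips about 6 mm below the button's rest height, so it is on its stop. I'll retract now.

Request:
{"op": "move_arm", "data": {
  "deltas": [0, 0, -0.01, 0, 0, 0, 0, 0, 0, -0.05, 0, 0, 0, 0, 0, 0, -0.1, 0, 0, 0, 0, 0, 0, -0.15, 0, 0, 0, 0, 0, 0, -0.19, 0, 0, 0, 0, 0, 0, -0.19, 0, 0, 0, 0, 0, 0, -0.19, 0, 0, 0, 0]
}}

```text
t: 13.95
tool_pos: [0.4402, -0.3491, 0.2722]
orientation: [-2.791, -1.438, 0.002]
force: [-0.4, 0.1, -0.4]
opening: 0.0003
gripper_force: 0.0
```

```bash
python3 - <<'E'
from h import *
np.set_printoptions(precision=4,suppress=True)
s=robot.read_state(); im,d=robot.read_camera("wrist"); print(s["t"],s["tool_pos"])
for x in robot.recognise("wrist","lamp_button_top"):
    u=x["uv"]; dd=d[int(u[1]),int(u[0])]; print(u,x["confidence"],w("wrist",u,dd,T=s))
im,d=robot.read_camera("top"); cv2.imwrite("pics/c6.png",cv2.resize(im[120:390,140:500,::-1],(800,600),interpolation=cv2.INTER_CUBIC))
E
```

```text
13.95 [ 0.4402 -0.3491  0.2722]
[321.7, 220.1] 0.82 [ 0.4424 -0.3509  0.0814]
[187.4, 334.8] 0.79 [ 0.2369 -0.3716  0.0813]
```

View pics/c6.png

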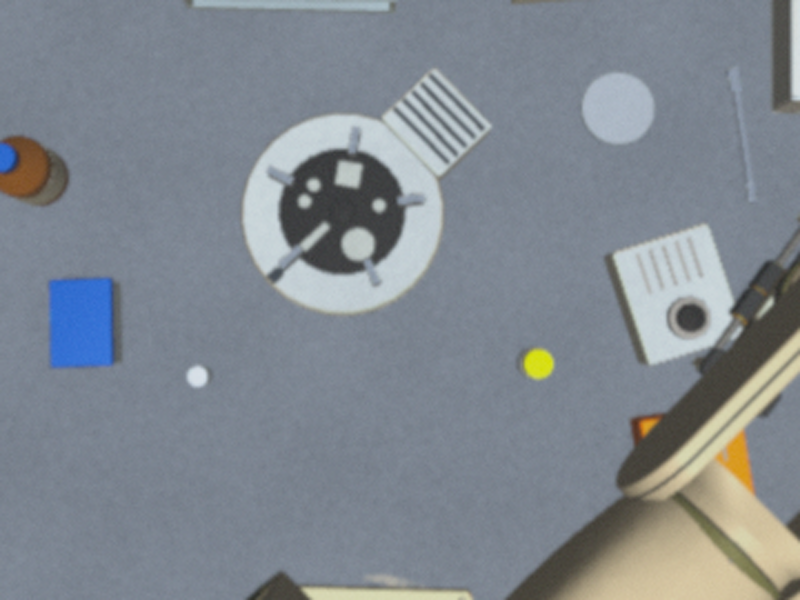

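The top view shows the slit and its tab, at crop (290,262), in line with the pointer at (275,275). The button reads 81 mm high, so it is out again, and everything else is where it was.

```bash
python3 -c "
from plant import robot
print(robot.close_job())"
```

```text
the job is handed in; nothing more can be done
None
```

The slit's tab stands opposite the pointer, within about 0.5° by the wrist camera. The cream supply's lamp button was pressed fully in and is out again, nothing else was moved, and the job is handed in, with no verdict shown.

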